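Roll the rolling pin into the groove of its pastry board

TASK

Push the rolling pin with the fingertips so that it rolls across the pastry board and drops into the V groove along the board's far edge, and leave it lying still there with its whole barrel in the groove. Push it gently from the side: it must roll, not be gripped, lifted or carried, and it must stay on the board. Leave the pot, the ladle and the mug where they are.

Things in the scene. Friction and masses are not known exactly. Their poses are not given: they have to be found in the camera images.
- board: Flat wooden pastry board fixed on the counter, 300 mm (x) by 420 mm (y), top face 36 mm above the counter. Origin: centre of its underside; x points across it from near to far edge (away from the robot, turned by up to 0.4 rad), y along the groove, z up. Pale flat top but for a V groove, darker, along the far edge. The pin's axis is at z = 61 mm when it lies on the flat.
- groove (a point): Middle of the V groove, level with the board's top; axes as the board's. The groove is straight, parallel to y over the full 420 mm, centre line at board x = +95 mm, 42 mm wide at the top, 21 mm deep, flanks sloping 45 degrees; 34 mm of flat top lies beyond. Seated, the pin's axis is 14 mm above this point. From about 15 mm short of the centre line the pin runs in by itself.
- pin: Loose wooden rolling pin, 0.3 to 0.6 kg: round barrel 50 mm thick, 220 mm long, a handle 85 mm long and at most 27 mm thick at each end. Origin: on its axis at mid length; x along the axis, starting within 0.24 rad of the board's y, 105 to 160 mm short of the groove's centre line, up to 30 mm off centre. Its z points up at the start and turns as it rolls. Rolls with some drag: stops soon after a slow push.
- pot: Aluminium cooking pot upside down on the counter, beside the board: 188 mm across, 105 mm tall, two loop handles reaching 123 mm from its axis. Origin: centre of the side on the counter; z up. To be left alone.
- mug: Red plastic mug standing on the counter at the other side of the board, 82 mm across and 92 mm tall, with a handle. Origin: centre of its foot; z up. To be left alone.
- ladle: Steel ladle lying on the counter beyond the board's far edge: bowl 90 mm across and 34 mm tall, handle 9 mm thick reaching 297 mm from the bowl along x, at most 55 mm high. Origin: under the middle of the bowl; z up. To be left alone.

How it is judged:
By the outcome, as a careful person would: the job done as asked, in the order asked, and still so for the second after the job is handed in, with the robot touching nothing.
It also fails if it takes over 32 s, if anything falls off the work surface, if the arm or the gripper's body presses on something with over 40 N, if the wrist force passes 120 N, or if a joint passes its speed limit or range.

ROBOT

A 7-joint arm with a two-finger parallel gripper is mounted at the origin on the work surface. World frame = base frame: x ahead of the robot, y to its left, z up, the work surface at z = 0. Lengths are in mm, angles in rad, forces in N, time in s.
With the tool pointing down it reaches from about 400 to 850 mm from the base axis. Payload 4.5 kg.
Tool frame: the origin (TCP) lies at the very end of the fingers, on their centre line; the grasp point (between the pads) lies 19 mm behind it; z points along the fingers, y is the direction in which the jaws open and shut (so a half turn about z gives the same grasp; the last joint's range is limited). The gripper opens to 85 mm and grips with 20 to 120 N. Pads are 22 mm wide; open, the fingers measure 114 mm over their backs; the gripper's body (76 mm by 85 mm) begins 54 mm behind the grasp point. The pads swing forward as they close: fully open they stand 13 mm farther back than shut.
Start: joints at [1.213, 0.689, -0.195, 1.565, 0.157, 0.902, -0.215], TCP at [238.688, -577.652, 231.317] pointing down, gripper open.
Joint ranges: [-3.01, 3.01], [-0.46, 2.08], [-1.47, 1.51], [0.13, 2.56], [-1, 4.14], [0.04, 2.09], [-2.66, 2.66]. Speed limits (rad/s): [2.57, 2.57, 3.14, 3.14, 3.14, 3.14, 3.14].

INTERFACE

Orientations are given as a unit quaternion [w, x, y, z].
In Python, from bench import bot gives the robot as it stands.
- The arm moves only by the tool arm_command, never from a script. Its argument "targets" is a list of rows, each a list of 3 entries, a list of its own where there are three numbers: the opening, from 0 (shut) to 1 (fully open), then the shift along the tool's x, y, z in m, then the turn, a rotation vector about the tool's x, y, z in rad. A call has 1 to 12 rows; each row is the pose to reach, as a shift and turn from the pose commanded when the call began, along the tool's axes at that moment; what a row does not reach only later rows make up. A row lasts 1/12 s, in which the tool goes at most 41.7 mm and 7.16 degrees, less where a joint would pass 70% of its speed; a pose out of reach is approached as far as the arm can. A call with a gripper value outside its range is refused whole. The fingers move at their own pace and stop on an object; "squeeze" is the grip in N (left out, the last holds). Time passes only in rows, so rows that repeat a pose let the fingers close. It gives the time, the measured TCP pose, the force and the opening at its end, in the units of the state.
- bot.state(): the state, without advancing time (a new reading comes with each control period).
- bot.camera(name): name is "scene" or "top"; returns a dict with "frame" (420x560x3 uint8, blue, green, red), "mtx" (3x3 intrinsics, pixels), "k1" (the pictures are not rectified: a ray, as slopes to the right and down, at radius r is drawn at 1 + k1 r^2 times it, then the intrinsics apply), "position" and "orientation" of the camera in the world. Camera axes: x right, y up, looking along -z (the intrinsics and any distortion apply to the point x, -y, -z); pixel columns grow to the right and rows downward; lengths in mm; the calibration is good to about 2 mm. A picture is of the moment at which its call begins. There is no depth.
- bot.close_job(): hands the job in, once; it reports no verdict.
The state is a dict: "time": time; "joint_pos": joint angles; "qd": joint speeds; "tau": joint torques, N m; "position": TCP position; "ee_rot": TCP orientation; "contact_force": force on the tool from outside, world axes, zero at the start; "ft_torque": the same for the moment, N m; "gripper_width": finger opening in mm.
Only numpy, scipy, OpenCV 4.12 (cv2) and the standard library are available. Lean on these libraries where they do the work, as an engineer would, in place of code of your own. Each camera call takes 0.05 s, during which the arm holds its last target.

## Working session

There is one attempt and no reset: what is moved stays moved. The work goes in short steps, Python scripts to look and compute and a tool call to move; the robot and the scene stay as the last step left them, time stands still between calls to the robot, and variables do not carry over. Pictures are saved under pics/ and viewed, and the job is handed in when it is done.

Besides the shell and the picture viewer there is one more tool, called after "Request:" by a JSON object that holds its "name" and its "arguments". arm_command: Moves the arm, as the interface text tells. Its arguments: {"type":"object","properties":{"targets":{"type":"array","items":{"type":"array"}},"squeeze":{"type":"number"}},"required":["targets"]}

```bash
mkdir -p pics; ls
python3 - <<'E'
from bench import bot
import cv2
s=bot.state();print(s)
for n in("scene","top"):
    c=bot.camera(n);cv2.imwrite(f"pics/{n}0.png",c["frame"]);print({k:v for k,v in c.items() if k!="frame"})
E
```

```text
pics
{'time': 0.0, 'joint_pos': array([ 1.21282423,  0.6899821 , -0.19448804,  1.56637128,  0.15726726,
        0.90249733, -0.2150724 ]), 'qd': array([ 2.11959600e-05,  2.26273864e-03, -1.29405401e-03,  6.39523211e-04,
       -3.36312308e-04,  1.11745570e-05, -4.81909880e-04]), 'tau': array([ 1.40015785e-03, -5.39600265e+01, -1.26650054e+00, -1.58539706e+01,
        9.03449196e-03,  9.46472632e-03,  3.81398635e-06]), 'position': array([ 238.33478087, -577.05449576,  230.47730357]), 'ee_rot': array([-9.03218159e-04,  9.80867867e-01,  1.94672422e-01, -2.44603113e-04]), 'contact_force': array([-0.42177959, -0.36262183,  0.28685065]), 'ft_torque': array([-0.03549794, -0.01755968,  0.015262  ]), 'gripper_width': 85.6430537048661}
{'mtx': array([[397.07113835,   0.        , 274.38439296],
       [  0.        , 397.07113835, 205.27540072],
       [  0.        ,   0.        ,   1.        ]]), 'k1': -0.02997089153766022, 'position': array([1215.31903294, -536.49113527, 1057.48656555]), 'orientation': array([0.85631981, 0.30835911, 0.13583086, 0.39138348])}
{'mtx': array([[412.07229308,   0.        , 271.61266534],
       [  0.        , 412.07229308, 210.45930169],
       [  0.        ,   0.        ,   1.        ]]), 'k1': -0.11681270018754722, 'position': array([ 480.25272629,  -18.58013419, 1489.25441718]), 'orientation': array([-0.69740609, -0.03118332,  0.02030164,  0.71570957])}
```

View pics/scene0.png

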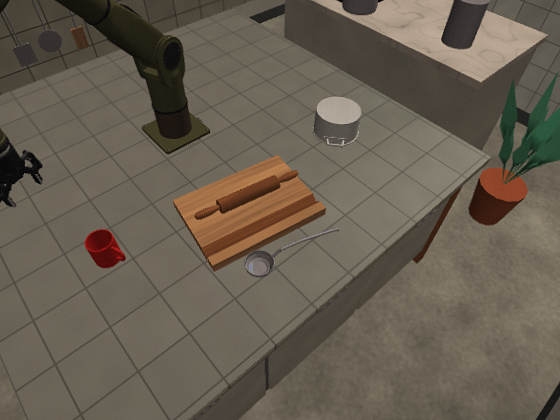

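View pics/top0.png

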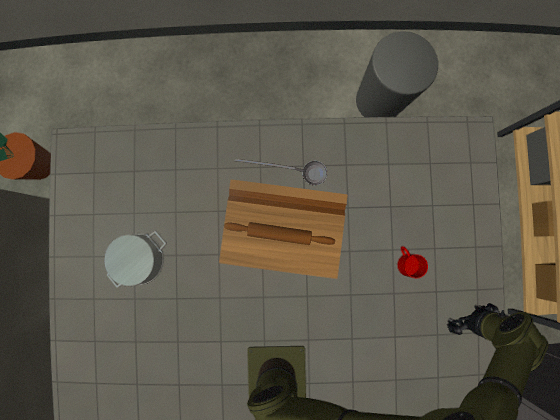

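The top view shows the board with corners near (231,181), (347,194), (338,278) and (220,264). The pin is centred near (280,234), the groove strip runs across the top at v≈195, and the mug is at (413,264). The pot is at (130,260) and the ladle bowl at (314,173). The arm is clear of the board.

```bash
cat > h.py <<'E'
import numpy as np, cv2
from scipy.spatial.transform import Rotation as R
def rot(q): return R.from_quat([q[1],q[2],q[3],q[0]])
def cast(c,px,z):
    px=np.atleast_2d(px).astype(float);m=c["mtx"]
    d=(px-[m[0,2],m[1,2]])/[m[0,0],m[1,1]]
    s=d.copy()
    for _ in range(20): s=d/(1+c["k1"]*(s**2).sum(1,keepdims=True))
    r=rot(c["orientation"]).apply(np.c_[s[:,0],-s[:,1],-np.ones(len(s))])
    p=np.array(c["position"]);t=(z-p[2])/r[:,2]
    return p+r*t[:,None]
def proj(c,P):
    q=rot(c["orientation"]).inv().apply(np.atleast_2d(P)-c["position"])
    s=np.c_[q[:,0],-q[:,1]]/-q[:,2:]
    s=s*(1+c["k1"]*(s**2).sum(1,keepdims=True));m=c["mtx"]
    return s*[m[0,0],m[1,1]]+[m[0,2],m[1,2]]
E
python3 - <<'E'
from h import *
from bench import bot
c=bot.camera("top");f=c["frame"]
crop=f[165:295,205:360]
cv2.imwrite("pics/topcrop.png",cv2.resize(crop,None,fx=5,fy=4.5,interpolation=cv2.INTER_CUBIC)[:600,:790])
hsv=cv2.cvtColor(f,cv2.COLOR_BGR2HSV)
for v in range(180,280,4): print(v,hsv[v,285],f[v,285], hsv[v,230])
E
```

```text
180 [26 21 98] [90 97 98] [ 17 105 124]
184 [ 32  31 106] [ 93 106 105] [ 15 120 134]
188 [ 16 148 143] [ 60 105 143] [ 15 134 135]
192 [ 15 136 146] [ 68 107 146] [ 12 141 107]
196 [ 13 191 103] [ 26  60 103] [ 12 138  98]
200 [ 13 173 103] [ 33  64 103] [ 14 131 107]
204 [ 14 174  95] [30 60 95] [ 16 134 131]
208 [ 15 148 152] [ 64 109 152] [ 15 134 133]
212 [ 16 148 136] [ 57  98 136] [ 16 134 137]
216 [ 16 147 127] [ 54  92 127] [ 16 143 137]
220 [ 17 152 143] [ 58 105 143] [ 16 140 129]
224 [ 16 142 129] [ 57  95 129] [ 13 159 111]
228 [ 11 179  64] [19 35 64] [ 14 171 109]
232 [ 12 156 103] [ 40  65 103] [ 16 138 142]
236 [ 14 177 117] [ 36  75 117] [ 15 136 131]
240 [ 13 168 102] [ 35  64 102] [ 15 142 145]
244 [ 17 144 142] [ 62 107 142] [ 16 143 161]
248 [ 16 142 149] [ 66 110 149] [ 17 146 155]
252 [ 16 141 148] [ 66 109 148] [ 15 137 136]
256 [ 16 147 146] [ 62 107 146] [ 16 140 142]
260 [ 16 144 143] [ 62 104 143] [ 16 145 134]
264 [ 15 147 146] [ 62 104 146] [ 16 115 137]
268 [ 16 142 138] [ 61 103 138] [ 23  32 105]
272 [ 21  65 114] [ 85 105 114] [ 22  45 108]
276 [ 16  36 107] [ 92 100 107] [ 26  35 109]
```

View pics/topcrop.png

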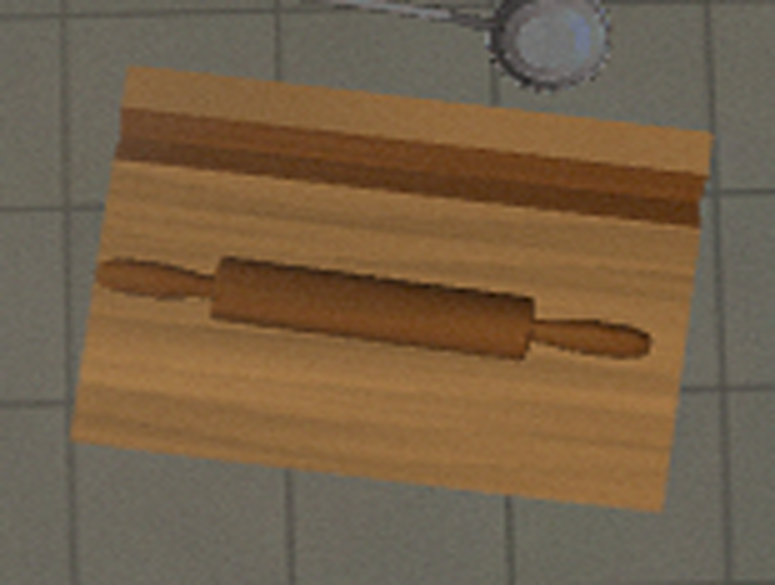

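The enlarged view shows the pin's barrel as a clear dark shape, separate from the dark groove band. The pin is almost parallel to the groove. Next I measure both.

```bash
cat > meas.py <<'E'
from h import *
def measure(c, verbose=True):
    f=cv2.GaussianBlur(c["frame"],(3,3),0);hsv=cv2.cvtColor(f,cv2.COLOR_BGR2HSV)
    b=cv2.inRange(hsv,(7,85,40),(24,255,255))
    b[:150]=0;b[310:]=0;b[:,:190]=0;b[:,370:]=0
    n,l,st,_=cv2.connectedComponentsWithStats(b);k=1+np.argmax(st[1:,4])
    bm=(l==k).astype(np.uint8)
    cs=max(cv2.findContours(bm,0,cv2.CHAIN_APPROX_NONE)[0],key=cv2.contourArea)
    P=cast(c,cs[:,0,:],36)[:,:2].astype(np.float32)
    rb=cv2.minAreaRect(P)
    box=cv2.boxPoints(rb)
    dk=cv2.inRange(hsv,(7,100,20),(24,255,122))&(bm*255)
    dk=cv2.morphologyEx(dk,cv2.MORPH_OPEN,np.ones((3,3),np.uint8))
    out=[]
    n,l,st,_=cv2.connectedComponentsWithStats(dk)
    for k in range(1,n):
        if st[k,4]<150: continue
        ys,xs=np.where(l==k)
        out.append((st[k],np.c_[xs,ys]))
    return rb,box,out,dk
E
python3 - <<'E'
from meas import *
from bench import bot
c=bot.camera("top")
rb,box,out,dk=measure(c)
print(rb);print(box)
for s,p in out:
    print(s)
    for z in(36,61):
        P=cast(c,p,z)[:,:2].astype(np.float32);print(z,P.mean(0),cv2.minAreaRect(P))
cv2.imwrite("pics/dk.png",dk)
for col,lo,hi in(("red",(0,150,60),(6,255,255)),):
    hsv=cv2.cvtColor(c["frame"],cv2.COLOR_BGR2HSV);m=cv2.inRange(hsv,lo,hi);ys,xs=np.where(m>0);print(col,cast(c,[[xs.mean(),ys.mean()],[xs.min(),ys.mean()]],92))
E
```

```text
((522.6768188476562, -36.391265869140625), (421.5562438964844, 301.5617980957031), 80.99886322021484)
[[ 340.77567 -220.98343]
 [ 638.6238  -268.164  ]
 [ 704.578    148.2009 ]
 [ 406.72986  195.38147]]
[ 228  189  118   27 1406]
36 [616.3077  -51.01649] ((616.3370971679688, -50.827972412109375), (417.11773681640625, 43.01023483276367), 80.9298095703125)
61 [613.9672 -50.4585] ((613.99609375, -50.27323913574219), (409.942138671875, 42.27037048339844), 80.9298095703125)
[ 224  222  111   23 1330]
36 [506.3563   -19.903913] ((505.8993835449219, -20.943771362304688), (394.5701599121094, 55.69385528564453), 79.27882385253906)
61 [505.90723  -19.881142] ((505.45819091796875, -20.903106689453125), (387.782470703125, 54.73576736450195), 79.27881622314453)
red [[ 386.65573917 -469.07876266   92.        ]
 [ 413.24620437  848.10025721   92.        ]]
```

View pics/dk.png

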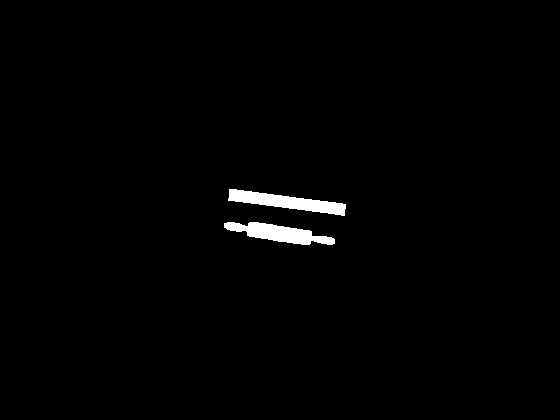

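The numbers hold up: the board measures 421.6 × 301.6 mm (given 420 × 300) and the pin 388 mm long (given 390). The groove sits where the board's pose predicts it, at about (616, -51). The board is turned -0.157 rad. The pin is 114 mm short of the groove, 13 mm off centre and 0.03 rad off parallel.

I'll push with two spread fingertips lined up along the pin. First I move above a point behind it, near (446, -11), and turn the tool +0.549 rad.

Request:
{"name": "arm_command", "arguments": {"targets": [[0.6,[0.027,-0.03,0.002],[0,0,0.04]],[0.6,[0.054,-0.059,0.004],[0,0,0.08]],[0.6,[0.081,-0.089,0.006],[0,0,0.12]],[0.6,[0.109,-0.118,0.008],[0,0,0.16]],[0.6,[0.136,-0.148,0.01],[0,0,0.2]],[0.6,[0.163,-0.178,0.012],[0,0,0.24]],[0.6,[0.19,-0.207,0.014],[0,0,0.28]],[0.6,[0.217,-0.237,0.016],[0,0,0.32]],[0.6,[0.244,-0.266,0.018],[0,0,0.36]],[0.6,[0.272,-0.296,0.02],[0,0,0.4]],[0.6,[0.299,-0.326,0.022],[0,0,0.44]],[0.6,[0.326,-0.355,0.025],[0,0,0.48]]], "squeeze": 20}}

```text
time: 1.2
position: [404.9, -123.1, 206.4]
ee_rot: [0.0, 0.999, -0.045, 0.0]
contact_force: [1.6, -0.4, 0.0]
gripper_width: 51.2
```

Request:
{"name": "arm_command", "arguments": {"targets": [[0.6,[0.008,-0.029,0.01],[0,0,0.02]],[0.6,[0.016,-0.059,0.02],[0,0,0.035]],[0.6,[0.023,-0.088,0.035],[0,0,0.05]],[0.6,[0.031,-0.112,0.055],[0,0,0.069]],[0.6,[0.031,-0.117,0.08],[0,0,0.069]],[0.6,[0.031,-0.117,0.105],[0,0,0.069]],[0.6,[0.031,-0.117,0.125],[0,0,0.069]],[0.6,[0.031,-0.117,0.132],[0,0,0.069]],[0.6,[0.031,-0.117,0.132],[0,0,0.069]]]}}

```text
time: 1.95
position: [444.7, -11.2, 73.0]
ee_rot: [0.0, 0.997, -0.078, -0.002]
contact_force: [0.3, -0.3, -0.0]
gripper_width: 51.4
```

Run:
```python
from h import *
from bench import bot
for n in("scene","top"):
    c=bot.camera(n);f=c["frame"]
    f=f[130:290,150:360]if n=="scene" else f[150:310,190:400]
    cv2.imwrite(f"pics/{n}1.png",cv2.resize(f,None,fx=3.6,fy=3.6,interpolation=cv2.INTER_CUBIC))
s=bot.state();print(s["time"],s["position"],s["ee_rot"],s["contact_force"],s["gripper_width"],s["joint_pos"])
```

```text
2.05 [445.85002662 -11.48612416  74.76701578] [ 3.62698904e-05  9.96893290e-01 -7.87637076e-02  2.11674330e-04] [-0.44669617  0.33128179  0.25010832] 51.16316077106791 [-0.09133065  0.77572292  0.0219578   2.22384906 -0.10746552  0.14254533
 -1.69776291]
```

View pics/scene1.png

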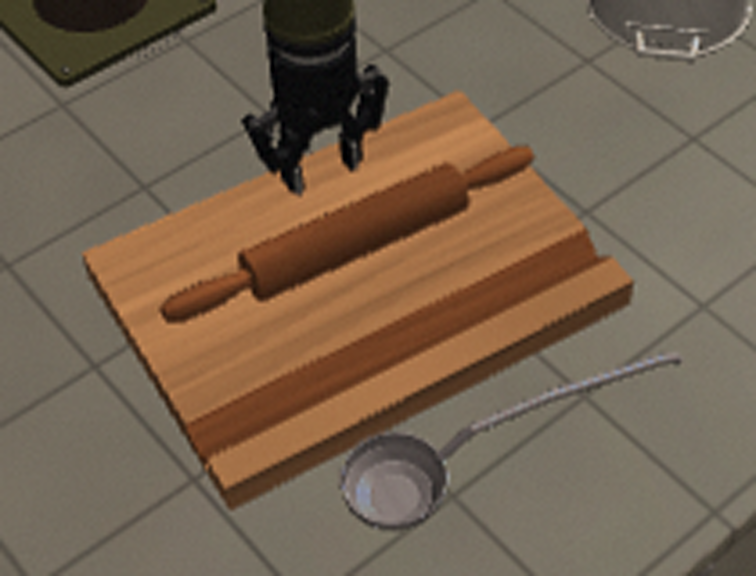

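View pics/top1.png

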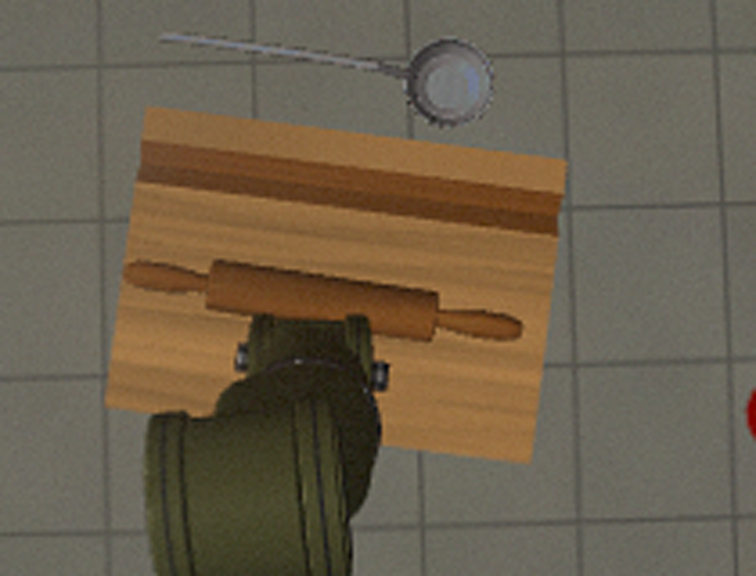

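Both views show the fingers behind the near side of the barrel. They straddle its middle and line up with its axis. I'll lower 30 mm, then approach slowly along tool x.

Request:
{"name": "arm_command", "arguments": {"targets": [[0.6,[0,0,0.012],[0,0,0]],[0.6,[0,0,0.024],[0,0,0]],[0.6,[0,0,0.03],[0,0,0]],[0.6,[0.004,0,0.03],[0,0,0]],[0.6,[0.009,0,0.03],[0,0,0]],[0.6,[0.014,0,0.03],[0,0,0]],[0.6,[0.019,0,0.03],[0,0,0]],[0.6,[0.024,0,0.03],[0,0,0]],[0.6,[0.029,0,0.03],[0,0,0]],[0.6,[0.034,0,0.03],[0,0,0]],[0.6,[0.038,0,0.03],[0,0,0]],[0.6,[0.04,0,0.03],[0,0,0]]]}}

```text
time: 3.05
position: [486.3, -17.6, 44.3]
ee_rot: [0.0, 0.997, -0.079, 0.001]
contact_force: [0.1, -0.9, 0.3]
gripper_width: 51.1
```

Run:
```python
from h import *
from bench import bot
for n in("scene","top"):
    c=bot.camera(n);f=c["frame"]
    f=f[130:290,150:360]if n=="scene" else f[150:310,190:400]
    cv2.imwrite(f"pics/{n}2.png",cv2.resize(f,None,fx=3.6,fy=3.6,interpolation=cv2.INTER_CUBIC))
s=bot.state();print(s["time"],s["position"],s["ee_rot"],s["contact_force"],s["gripper_width"],s["joint_pos"])
```

```text
3.15 [485.72398448 -17.58927686  44.25339563] [ 2.57214211e-05  9.96910986e-01 -7.85387273e-02  3.91955707e-04] [-0.55511694 -0.30336282 -0.74330968] 51.247280553306226 [-0.07259568  0.85408288  0.02265702  2.1166958  -0.09961624  0.17100281
 -1.68758673]
```

View pics/scene2.png

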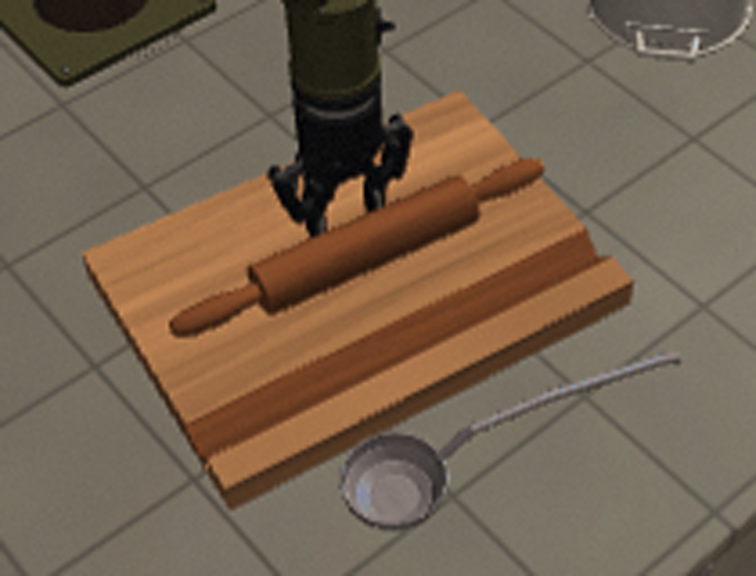

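View pics/top2.png

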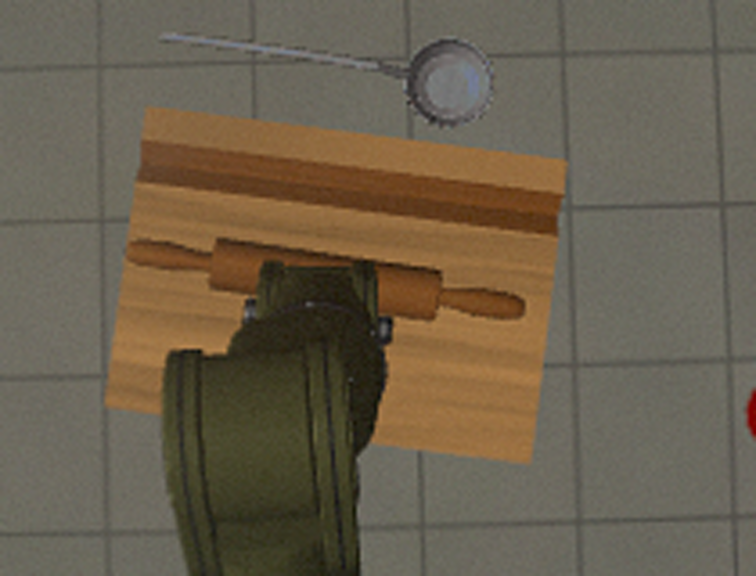

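The pin has rolled about 20 mm toward the groove. It is parallel to it and about 93 mm short. I'll keep pushing along tool x at about 70 mm/s.

Request:
{"name": "arm_command", "arguments": {"targets": [[0.6,[0.004,0,0],[0,0,0]],[0.6,[0.009,0,0],[0,0,0]],[0.6,[0.015,0,0],[0,0,0]],[0.6,[0.021,0,0],[0,0,0]],[0.6,[0.027,0,0],[0,0,0]],[0.6,[0.033,0,0],[0,0,0]],[0.6,[0.039,0,0],[0,0,0]],[0.6,[0.045,0,0],[0,0,0]],[0.6,[0.051,0,0],[0,0,0]],[0.6,[0.056,0,0],[0,0,0]],[0.6,[0.06,0,0],[0,0,0]],[0.6,[0.063,0,0],[0,0,0]]]}}

```text
time: 4.15
position: [548.0, -27.5, 44.3]
ee_rot: [0.0, 0.997, -0.079, 0.0]
contact_force: [-0.4, 0.3, -0.1]
gripper_width: 51.4
```

Run:
```python
from h import *
from bench import bot
for n in("scene","top"):
    c=bot.camera(n);f=c["frame"]
    f=f[130:290,150:360]if n=="scene" else f[150:310,190:400]
    cv2.imwrite(f"pics/{n}3.png",cv2.resize(f,None,fx=3.6,fy=3.6,interpolation=cv2.INTER_CUBIC))
s=bot.state();print(s["time"],s["position"],s["ee_rot"],s["contact_force"],s["gripper_width"],s["joint_pos"])
```

```text
4.25 [547.94131842 -27.46896986  44.28722182] [ 2.43884482e-05  9.96909742e-01 -7.85546422e-02  3.66820381e-04] [ 1.48807643  0.71680518 -0.00577035] 51.358852343601434 [-0.05568754  0.88518905  0.03672689  1.93162203 -0.08856754  0.32557649
 -1.67657888]
```

View pics/scene3.png

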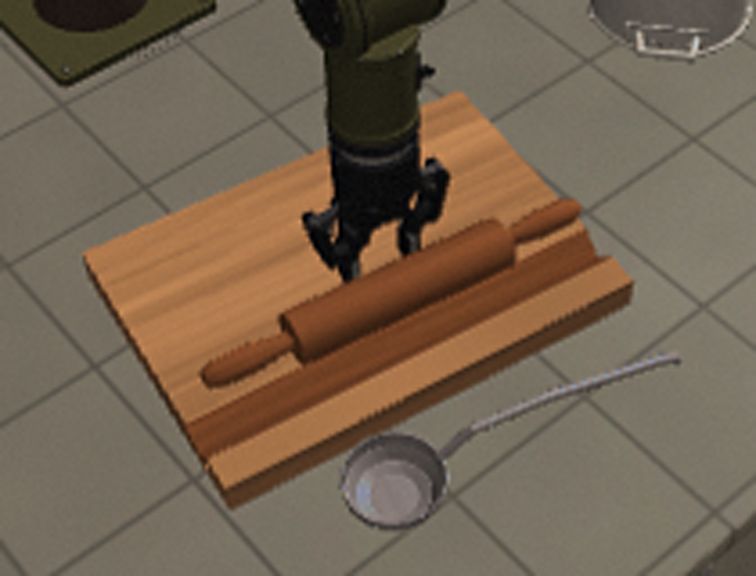

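View pics/top3.png

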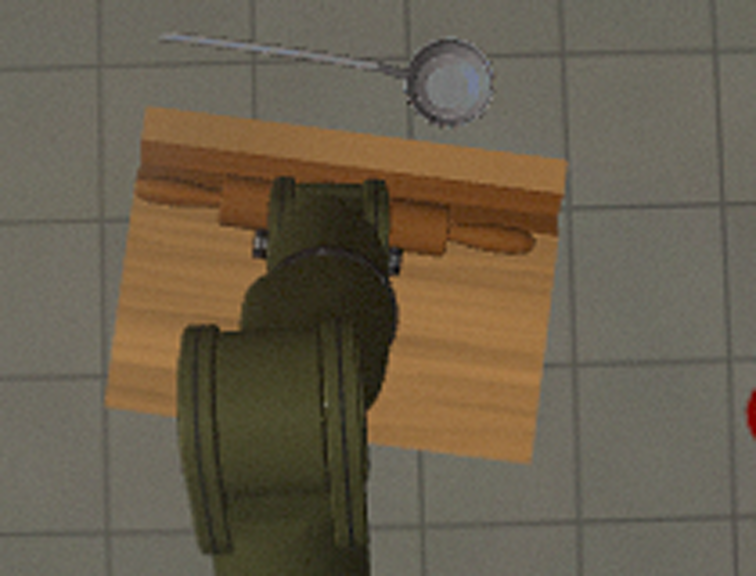

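The pin is parallel to the groove and about 32 mm short, with its handles still over the board. I'll push 24 mm more so it drops in, wait, then back off.

Request:
{"name": "arm_command", "arguments": {"targets": [[0.6,[0.004,0,0],[0,0,0]],[0.6,[0.008,0,0],[0,0,0]],[0.6,[0.012,0,0],[0,0,0]],[0.6,[0.016,0,0],[0,0,0]],[0.6,[0.02,0,0],[0,0,0]],[0.6,[0.023,0,0],[0,0,0]],[0.6,[0.024,0,0],[0,0,0]],[0.6,[0.024,0,0],[0,0,0]],[0.6,[0.018,0,0],[0,0,0]],[0.6,[0.004,0,0],[0,0,0]],[0.6,[-0.01,0,0],[0,0,0]],[0.6,[-0.02,0,0],[0,0,0]]]}}

```text
time: 5.25
position: [525.2, -24.0, 44.3]
ee_rot: [0.0, 0.997, -0.078, -0.001]
contact_force: [-0.5, 1.2, 0.5]
gripper_width: 51.2
```

Run:
```python
from h import *
from bench import bot
for n in("scene","top"):
    c=bot.camera(n);f=c["frame"]
    f=f[130:290,150:360]if n=="scene" else f[150:310,190:400]
    cv2.imwrite(f"pics/{n}4.png",cv2.resize(f,None,fx=3.6,fy=3.6,interpolation=cv2.INTER_CUBIC))
s=bot.state();print(s["time"],s["position"],s["ee_rot"],s["contact_force"],s["gripper_width"])
```

```text
5.35 [524.55415007 -23.85333159  44.20559522] [ 5.23224646e-05  9.96931728e-01 -7.82485619e-02 -2.07121529e-03] [-0.54953397 -0.24250314  0.20459376] 51.49135054450012
```

View pics/scene4.png

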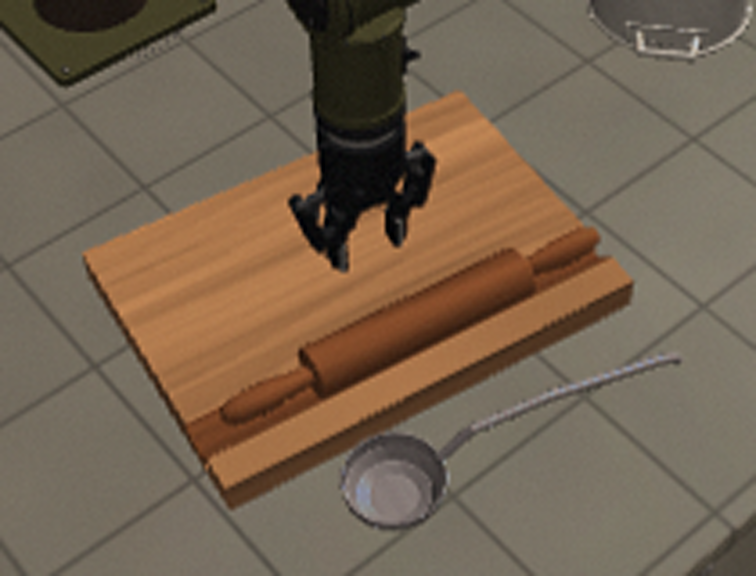

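View pics/top4.png

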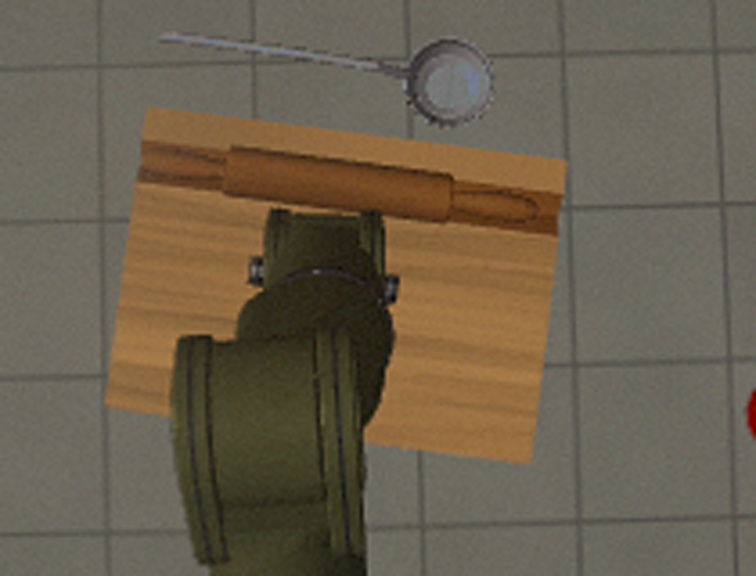

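The pin now lies in the groove: in the top crop its barrel covers the dark band from (228,170) to (450,197). The fingers are clear of it. I'll back off, raise the arm and check that the pin is still.

Request:
{"name": "arm_command", "arguments": {"targets": [[0.6,[-0.01,0,-0.01],[0,0,0]],[0.6,[-0.03,0,-0.03],[0,0,0]],[0.6,[-0.05,0,-0.055],[0,0,0]],[0.6,[-0.065,0,-0.08],[0,0,0]],[0.6,[-0.075,0,-0.105],[0,0,0]],[0.6,[-0.08,0,-0.12],[0,0,0]],[0.6,[-0.08,0,-0.125],[0,0,0]],[0.6,[-0.08,0,-0.125],[0,0,0]],[0.6,[-0.08,0,-0.125],[0,0,0]],[0.6,[-0.08,0,-0.125],[0,0,0]],[0.6,[-0.08,0,-0.125],[0,0,0]],[0.6,[-0.08,0,-0.125],[0,0,0]]]}}

```text
time: 6.35
position: [448.4, -11.8, 168.4]
ee_rot: [0.0, 0.997, -0.079, -0.001]
contact_force: [0.8, -0.6, -0.2]
gripper_width: 51.2
```

Run:
```python
from h import *
from bench import bot
fr=[]
for i in range(10):
    c=bot.camera("top");fr.append(c["frame"])
d=cv2.absdiff(cv2.GaussianBlur(fr[0],(5,5),0),cv2.GaussianBlur(fr[-1],(5,5),0))[180:225,215:355]
print("diff pin area max",d.max(),"mean",d.mean())
f=fr[-1]
cv2.imwrite("pics/top5.png",cv2.resize(f[150:310,190:400],None,fx=3.6,fy=3.6,interpolation=cv2.INTER_CUBIC))
cs=bot.camera("scene");cv2.imwrite("pics/scene5.png",cs["frame"])
# expected seated barrel, top view crop coords
ex=np.array([.9877,-.1564]);ey=np.array([.1564,.9877]);g=np.array([616.4,-51.1])
# barrel ends from top view crop (mid of end edges), axis height 50
P=cast(c,np.array([[229,171],[451,197]])/3.6+[190,150],58)[:,:2]-g
print("barrel ends rel groove x,y:",P@ex,P@ey)
s=bot.state();print(s["time"],s["position"],s["contact_force"])
```

```text
diff pin area max 5 mean 0.6428571428571429
barrel ends rel groove x,y: [-2.55777254  0.30408029] [ 116.01125908 -100.60584033]
6.9 [448.56075149 -11.73322395 169.31061261] [ 0.16628215 -0.20586888 -0.70856538]
```

View pics/top5.png

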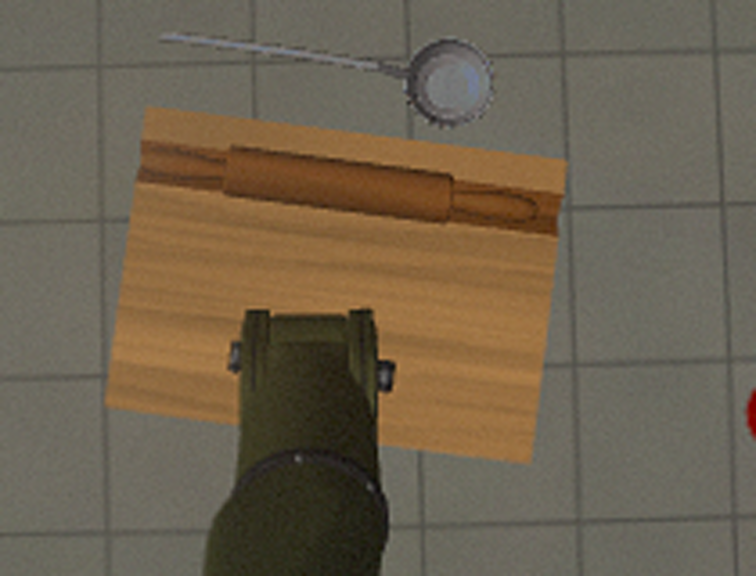

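View pics/scene5.png

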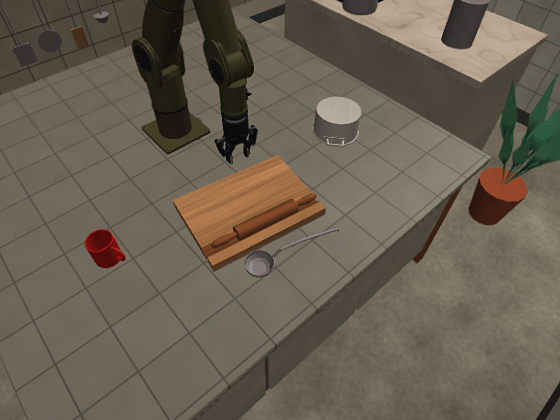

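The pin lies still in the groove. In the scene view it runs from about (213,242) to (315,200), and the pot, ladle and mug are where they started. Its barrel ends lie within 3 mm of the groove's centre line, at +116 and -101 mm along it. Now I hand in the job.

```bash
python3 -c "
from bench import bot
print(bot.close_job())"
```

```text
the job is handed in; nothing more can be done
None
```

I rolled the pin about 114 mm across the board in three slow pushes with the two spread fingertips held behind the barrel. It dropped into the V groove, and I backed the arm off and raised it before handing in at about 7 s of the 32 s allowed.

- **Position:** the barrel ends lie within 3 mm of the groove's centre line, at about +116 and -101 mm along it, so the whole barrel is inside the 420 mm groove.
- **Stillness:** pictures about 0.5 s apart showed no change beyond noise.
- **Other objects:** the pot, ladle and mug look unmoved, judged by eye.
- **Forces:** readings at the end of each move stayed under about 2 N. I did not read the force during the pushes.

No check failed or disagreed.

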